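Find the socket for the glue press nut and nip it up

ROBOT

A 6-joint arm with a two-finger parallel gripper is mounted at the origin on the work surface. World frame = base frame: x ahead of the robot, y to its left, z up, the work surface at z = 0. Lengths are in mm, angles in degrees, forces in N, time in s.
With the tool pointing down it reaches from about 350 to 850 mm from the base axis. Payload 8.1 kg.
Tool frame: the origin (TCP) lies midway between the tips of the shut fingers; the grasp point (between the pads) lies grip_depth behind it (grip_depth is the distance from the TCP to the grasp point, in mm); z points along the fingers, y is the line along which they close (so a half turn about z gives the same grasp; the last joint's range is limited). The gripper opens to 85 mm and grips with 20 to 120 N. Pads are 22 mm wide; open, the fingers measure 114 mm over their backs; the gripper's body (76 mm by 85 mm) begins 54 mm behind the grasp point. The pads swing forward as they close: fully open they stand 13 mm farther back than shut.
Start: joints at [-80.065, 7.471, 85.268, -0, 87.261, -4.893], TCP at [153.573, -580.018, 231.292] pointing down, gripper open.
Joint ranges: [-169.43, 169.43], [-51.17, 129.36], [1.28, 143.12], [-76.62, 256.62], [0, 156.53], [-152.29, 152.29]. Speed limits (degrees/s): [136.94, 136.94, 159.86, 180, 180, 180].

INTERFACE

Orientations are given as [roll, pitch, yaw] about the fixed x, y, z axes, in that order (R = Rz(yaw) Ry(pitch) Rx(roll)).
In Python, from bench import sense, snapshot, hand_in, grip_depth gives the robot as it stands. The module is installed in compiled form; this text tells all that it offers.
- The arm moves only by the tool apply_moves, never from a script. Its argument "series" is text: rows parted by semicolons, each of 5 numbers parted by spaces: the shift along the tool's x, y, z each as a share of 0.3 m, from -1 to 1, then the turn about the tool's z as a share of 2 rad, from -1 to 1, then the gripper's target within -1 to 1 (shut at 1, half-way at 0, fully open at -1). In form: tx ty tz twist gripper; .... A call has 1 to 5 rows; each row shifts and turns the commanded pose from where the row before left it, along the tool's axes as they then stand; what a row does not reach is not made up. A row lasts 1/12 s, in which the tool goes at most 41.7 mm and 7.16 degrees, less where a joint would pass 70% of its speed; a pose out of reach is approached as far as the arm can. A call with a number of a shift or a turn outside -1 to 1 is refused whole. A call with a gripper value outside its range is refused whole. The fingers move at their own pace and stop on an object; "squeeze" is the grip in N (left out, the last holds). Time passes only in rows, so rows that do not move let the fingers close. It gives the time, the measured TCP pose, the force, the opening and the grip force at its end, in the units of the state.
- sense(): the state, without advancing time (a new reading comes with each control period).
- snapshot(name): name is "scene" or "top" or "wrist"; returns a dict with "frame" (420x560x3 uint8, blue, green, red), "depth" (420x560 float32, mm along the optical axis (not along the pixel's ray), 0 where there is no reading), "intrinsics" (3x3 intrinsics, pixels), "dist" ([k1, k2, p1, p2, k3] as OpenCV has them; the pictures are not rectified), "extrinsics" (4x4, takes a point from camera to world coordinates); the wrist camera has in their place "tool_from_camera" (4x4, takes a point from camera to tool coordinates, whose origin is the TCP and whose axes are the flange's). Camera axes: x right, y down, z forward; pixel columns grow to the right and rows downward; lengths in mm; the calibration is good to about 2 mm. A picture is of the moment at which its call begins: read the wrist's pose just before it.
- hand_in(): hands the job in; it is judged then, once.
The state is a dict: "time": time; "joint_pos": joint angles; "qd": joint speeds; "joint_efforts": joint torques, N m; "tool_pos": TCP position; "tcp_rot": TCP orientation; "ft_force": force on the tool from outside, world axes, zero at the start; "wrist_torque": the same for the moment, N m; "finger_gap": finger opening in mm; "grip_force": force on a finger pad.
Only numpy, scipy, OpenCV 4.12 (cv2) and the standard library are available. Lean on these libraries where they do the work, as an engineer would, in place of code of your own. Each camera call takes 0.05 s, during which the arm holds its last target. There are 200 camera calls.

TASK

The glued wooden disc in the centre-bolt press on the black rubber mat needs its nut nipped up: try the three sockets from the wooden tray on it until you have the one that fits, and stand any that does not fit back upright over a peg of the tray. With the one that fits pushed fully down over the nut, turn the nut about a sixth of a turn clockwise, and finish still gripping that socket by its square adapter, fully seated on the nut: do not let go. Do not touch any press with the fingers, and leave everything else on the table where it is.

Things in the scene. Friction and masses are not known exactly. Their poses are not given: they have to be found in the camera images.
- mat_centre (a point): centre of the flat black rubber mat (300 x 340 mm, lies flat on the table, fixed). The press to be worked on stands on this mat, its axis within 110 mm of this point; the two spare presses stand more than 200 mm from it, at the far side of the table.
- press_a: one of three centre-bolt glue presses, screwed to the table; any may be the one on the mat. Square plywood base 116 x 116 mm, 20 high; round glued blank 104 wide, 12 high; pressing disc 88 wide, 18 high; steel washer 62 wide, its upper face 54 mm above the table; through the middle a threaded stud with a hex nut lying on the washer. Origin at the centre of the underside, z up.
- seat_a (a point): nut of press_a: centre of its underside, on the washer. Turns with the nut: z up, x square to a flat (flats face 0, 60, 120.. degrees from x). The nuts are 22, 27 or 32 mm across flats and 11, 15 or 18 mm high in that order, one of each; which press has which is not said. 2.5 mm chamfer on top; the stud ends 5 mm above the nut.
- nut_a (a joint): angle of the nut of press_a, rad, growing clockwise seen from above (tightening). Starts between 0 and 0.15, turns up to 2.2, with a drag of about 0.2 N m; it does not move up or down.
- press_b: one of three centre-bolt glue presses, screwed to the table; any may be the one on the mat. Square plywood base 116 x 116 mm, 20 high; round glued blank 104 wide, 12 high; pressing disc 88 wide, 18 high; steel washer 62 wide, its upper face 54 mm above the table; through the middle a threaded stud with a hex nut lying on the washer. Origin at the centre of the underside, z up.
- seat_b (a point): nut of press_b: centre of its underside, on the washer. Turns with the nut: z up, x square to a flat (flats face 0, 60, 120.. degrees from x). The nuts are 22, 27 or 32 mm across flats and 11, 15 or 18 mm high in that order, one of each; which press has which is not said. 2.5 mm chamfer on top; the stud ends 5 mm above the nut.
- nut_b (a joint): angle of the nut of press_b, rad, growing clockwise seen from above (tightening). Starts between 0 and 0.15, turns up to 2.2, with a drag of about 0.2 N m; it does not move up or down.
- press_c: one of three centre-bolt glue presses, screwed to the table; any may be the one on the mat. Square plywood base 116 x 116 mm, 20 high; round glued blank 104 wide, 12 high; pressing disc 88 wide, 18 high; steel washer 62 wide, its upper face 54 mm above the table; through the middle a threaded stud with a hex nut lying on the washer. Origin at the centre of the underside, z up.
- seat_c (a point): nut of press_c: centre of its underside, on the washer. Turns with the nut: z up, x square to a flat (flats face 0, 60, 120.. degrees from x). The nuts are 22, 27 or 32 mm across flats and 11, 15 or 18 mm high in that order, one of each; which press has which is not said. 2.5 mm chamfer on top; the stud ends 5 mm above the nut.
- nut_c (a joint): angle of the nut of press_c, rad, growing clockwise seen from above (tightening). Starts between 0 and 0.15, turns up to 2.2, with a drag of about 0.2 N m; it does not move up or down.
- socket_small: small steel socket, 36 mm wide, 50 high, 0.2 to 0.55 kg. Fixed on top a square adapter, 19 x 19 mm, from 50 to 90 mm above the rim, to grip. Hex mouth below for a 22 mm nut, 1.6 mm play (up to 8 degrees), 28 deep. Origin at the rim's centre, z up, x square to a flat; adapter faces look along x and y. On a larger nut it stops on the nut's top, 10 mm or more too high.
- socket_middle: middle steel socket, 42 mm wide, 50 high, 0.2 to 0.55 kg. Fixed on top a square adapter, 19 x 19 mm, from 50 to 90 mm above the rim, to grip. Hex mouth below for a 27 mm nut, 1.6 mm play (up to 8 degrees), 28 deep. Origin at the rim's centre, z up, x square to a flat; adapter faces look along x and y. On the 32 nut it stops 10 mm or more too high; over the 22 nut it goes down but slips round.
- socket_large: large steel socket, 48 mm wide, 50 high, 0.2 to 0.55 kg. Fixed on top a square adapter, 19 x 19 mm, from 50 to 90 mm above the rim, to grip. Hex mouth below for a 32 mm nut, 1.6 mm play (up to 8 degrees), 28 deep. Origin at the rim's centre, z up, x square to a flat; adapter faces look along x and y. Over a smaller nut it goes down but slips round without turning it.
- peg_0 (a point): foot of peg 0 of the fixed wooden tray (70 x 230 mm, 15 high; pegs 75 mm apart along its y): the point on the tray's upper face, 15 mm above the table, on the peg's axis. Pegs are 16 mm thick, 16 tall, with tapered tops. At the start a socket stands over each peg, in any order, rim on the tray.
- peg_1 (a point): foot of peg 1 of the fixed wooden tray (70 x 230 mm, 15 high; pegs 75 mm apart along its y): the point on the tray's upper face, 15 mm above the table, on the peg's axis. Pegs are 16 mm thick, 16 tall, with tapered tops. At the start a socket stands over each peg, in any order, rim on the tray.
- peg_2 (a point): foot of peg 2 of the fixed wooden tray (70 x 230 mm, 15 high; pegs 75 mm apart along its y): the point on the tray's upper face, 15 mm above the table, on the peg's axis. Pegs are 16 mm thick, 16 tall, with tapered tops. At the start a socket stands over each peg, in any order, rim on the tray.
- mug_brown: brown mug, 80 mm wide, 85 high, handle to its own +y, loose; origin at the centre of its underside, z up. To be left alone.
- mug_white: white mug, 82 mm wide, 88 high, handle to its own +y, loose; origin at the centre of its underside, z up. To be left alone.
- cup_grey: grey cup without handle, 80 mm wide, 80 high, loose; origin at the centre of its underside, z up. To be left alone.
- tube_blue: blue paint tube lying along its x, 110 mm long, 26 high, loose; origin at the centre of its underside, z up. To be left alone.
- tube_orange: orange paint tube standing on its cap, 52 mm wide, 155 high, loose; origin at the centre of its underside, z up. To be left alone.
- rinse_tub: white open plastic tub, 75 x 120 x 38 mm high, loose; origin at the centre of its underside, z up. To be left alone.
- brush: paint brush lying along its x, about 200 mm long, 12 high, loose; origin at the centre of its underside, z up. To be left alone.
- palette: round white palette dish with paint dabs, 144 mm wide, 14 high, loose; origin at the centre of its underside, z up. To be left alone.
Mind the look-alikes: they are no part of the job. What is shaped like the socket_large but orange is not meant.

How it is judged (in metres and radians):
On the way:
1. the socket that fits is fully down over the nut of the press on the mat before that nut has been turned (((horizontal distance between seat_a and mat_centre below 0.13 m and z of socket_middle in the frame of seat_a below 0.003 m and horizontal distance between socket_middle and seat_a below 0.004 m and angle between socket_middle's own z axis and vertical below 0.06 rad and value of joint nut_a below 0.4 rad) or (horizontal distance between seat_b and mat_centre below 0.13 m and z of socket_large in the frame of seat_b below 0.003 m and horizontal distance between socket_large and seat_b below 0.004 m and angle between socket_large's own z axis and vertical below 0.06 rad and value of joint nut_b below 0.4 rad) or (horizontal distance between seat_c and mat_centre below 0.13 m and z of socket_small in the frame of seat_c below 0.003 m and horizontal distance between socket_small and seat_c below 0.004 m and angle between socket_small's own z axis and vertical below 0.06 rad and value of joint nut_c below 0.4 rad))), for 0.2 s.
At the end, for the whole second after the job is handed in: Fitting socket on the mat press's nut: rim within 3 mm of the washer, 4 mm off axis, upright (0.06 rad), still, gripped by the fingers (over 3 N); nut joint 0.7 to 1.5 rad; the other two upright (0.1 rad) over tray pegs, rims within 4 mm of the tray, 13 mm off the peg's axis (((horizontal distance between seat_a and mat_centre below 0.13 m and z of socket_middle in the frame of seat_a below 0.003 m and horizontal distance between socket_middle and seat_a below 0.004 m and angle between socket_middle's own z axis and vertical below 0.06 rad and contact force between the fingers and socket_middle above 3 N and value of joint nut_a between 0.7 and 1.5 rad and linear speed of socket_middle below 0.02 m/s and angle between each of socket_large, socket_small's own z axis and vertical below 0.1 rad and ((horizontal distance between socket_large and peg_0 below 0.013 m and z of socket_large in the frame of peg_0 below 0.004 m) or (horizontal distance between socket_large and peg_1 below 0.013 m and z of socket_large in the frame of peg_1 below 0.004 m) or (horizontal distance between socket_large and peg_2 below 0.013 m and z of socket_large in the frame of peg_2 below 0.004 m)) and ((horizontal distance between socket_small and peg_0 below 0.013 m and z of socket_small in the frame of peg_0 below 0.004 m) or (horizontal distance between socket_small and peg_1 below 0.013 m and z of socket_small in the frame of peg_1 below 0.004 m) or (horizontal distance between socket_small and peg_2 below 0.013 m and z of socket_small in the frame of peg_2 below 0.004 m))) or (horizontal distance between seat_b and mat_centre below 0.13 m and z of socket_large in the frame of seat_b below 0.003 m and horizontal distance between socket_large and seat_b below 0.004 m and angle between socket_large's own z axis and vertical below 0.06 rad and contact force between the fingers and socket_large above 3 N and value of joint nut_b between 0.7 and 1.5 rad and linear speed of socket_large below 0.02 m/s and angle between each of socket_middle, socket_small's own z axis and vertical below 0.1 rad and ((horizontal distance between socket_middle and peg_0 below 0.013 m and z of socket_middle in the frame of peg_0 below 0.004 m) or (horizontal distance between socket_middle and peg_1 below 0.013 m and z of socket_middle in the frame of peg_1 below 0.004 m) or (horizontal distance between socket_middle and peg_2 below 0.013 m and z of socket_middle in the frame of peg_2 below 0.004 m)) and ((horizontal distance between socket_small and peg_0 below 0.013 m and z of socket_small in the frame of peg_0 below 0.004 m) or (horizontal distance between socket_small and peg_1 below 0.013 m and z of socket_small in the frame of peg_1 below 0.004 m) or (horizontal distance between socket_small and peg_2 below 0.013 m and z of socket_small in the frame of peg_2 below 0.004 m))) or (horizontal distance between seat_c and mat_centre below 0.13 m and z of socket_small in the frame of seat_c below 0.003 m and horizontal distance between socket_small and seat_c below 0.004 m and angle between socket_small's own z axis and vertical below 0.06 rad and contact force between the fingers and socket_small above 3 N and value of joint nut_c between 0.7 and 1.5 rad and linear speed of socket_small below 0.02 m/s and angle between each of socket_middle, socket_large's own z axis and vertical below 0.1 rad and ((horizontal distance between socket_middle and peg_0 below 0.013 m and z of socket_middle in the frame of peg_0 below 0.004 m) or (horizontal distance between socket_middle and peg_1 below 0.013 m and z of socket_middle in the frame of peg_1 below 0.004 m) or (horizontal distance between socket_middle and peg_2 below 0.013 m and z of socket_middle in the frame of peg_2 below 0.004 m)) and ((horizontal distance between socket_large and peg_0 below 0.013 m and z of socket_large in the frame of peg_0 below 0.004 m) or (horizontal distance between socket_large and peg_1 below 0.013 m and z of socket_large in the frame of peg_1 below 0.004 m) or (horizontal distance between socket_large and peg_2 below 0.013 m and z of socket_large in the frame of peg_2 below 0.004 m))))); the arm keeps its last pose, push and grip.
It fails at once if a mug, cup, tube, tub, brush or the palette is moved more than 30 mm (distance of any of mug_brown, mug_white, cup_grey, tube_blue, tube_orange, rinse_tub, brush, palette from where it was at the start of the episode above 0.03 m).
It fails at once if the fingers press on a press or its nut (more than 3 N) (contact force between the fingers and press_a above 3 N or contact force between the fingers and press_b above 3 N or contact force between the fingers and press_c above 3 N).
It also fails if it takes over 72 s, if anything falls off the work surface, if the arm or the gripper's body presses on something with over 40 N, if the wrist force passes 120 N, or if a joint passes its speed limit or range.

## Working session

There is one attempt and no reset: what is moved stays moved. The work goes in short steps, Python scripts to look and compute and a tool call to move; the robot and the scene stay as the last step left them, time stands still between calls to the robot, and variables do not carry over. Pictures are saved under pics/ and viewed, at most 10 in all, crops included, and the job is handed in when it is done.

Besides the shell and the picture viewer there is one more tool, called after "Request:" as name(argument=value, ...) on one line, values as JSON. apply_moves: Moves the arm, as the interface text tells. Its arguments: {"type":"object","properties":{"series":{"type":"string"},"squeeze":{"type":"number"}},"required":["series"]}

```bash
mkdir -p pics; python3 - <<'E'
from bench import *
import cv2,numpy as np
print(grip_depth() if callable(grip_depth) else grip_depth); s=sense(); print(s)
for n in("scene","top"):
    d=snapshot(n); cv2.imwrite(f"pics/{n}0.png",d["frame"]); np.savez(f"{n}0.npz",**d)
    print(n,d["intrinsics"].tolist(),d["dist"],d["extrinsics"].tolist())
E
```

```text
18.700000000000003
{'time': 0.0, 'joint_pos': array([-8.00660189e+01,  7.51551397e+00,  8.53302177e+01, -1.96394082e-03,
        8.72614246e+01, -4.89458941e+00]), 'qd': array([ 0.0432605 , -0.03181777, -0.02892773,  0.18824799,  0.04924029,
       -0.0128946 ]), 'joint_efforts': array([-2.43074101e-03, -5.69389558e+01, -5.00560391e+01, -1.95420785e-04,
        1.46358131e-02, -4.30274918e-05]), 'tool_pos': array([ 153.45422402, -579.46831607,  230.23120882]), 'tcp_rot': array([-1.79893067e+02, -7.18850375e-03,  1.48286594e+01]), 'ft_force': array([-0.26745803, -0.19827891, -0.05423927]), 'wrist_torque': array([0.02934843, 0.00474033, 0.04220228]), 'grip_force': 0.0, 'finger_gap': 85.47843049898165}
scene [[545.0403446389845, 0.0, 280.08393493877685], [0.0, 545.0403446389845, 207.6773299123467], [0.0, 0.0, 1.0]] [-0.03522365  0.          0.          0.          0.        ] [[0.8314151041297113, 0.3906666280064041, -0.39513100408230084, 1090.6205120062411], [0.5555814456356895, -0.573159868740469, 0.6023429439536631, -879.6728906359607], [0.00884205238272672, -0.7203244759325578, -0.6935809019012468, 1073.0421855848763], [0.0, 0.0, 0.0, 1.0]]
top [[493.0719858099911, 0.0, 278.35451823420584], [0.0, 493.0719858099911, 203.5042111757346], [0.0, 0.0, 1.0]] [-0.0775153  0.         0.         0.         0.       ] [[-0.013806734851175156, -0.9923755918192907, 0.12247472732797414, 334.6038675141863], [-0.9999001016072169, 0.013331945765082901, -0.0046953197967711975, -36.596983697681075], [0.0030266943397717788, -0.12252731933503298, -0.9924605257328597, 1667.4687465896614], [0.0, 0.0, 0.0, 1.0]]
```

View pics/scene0.png

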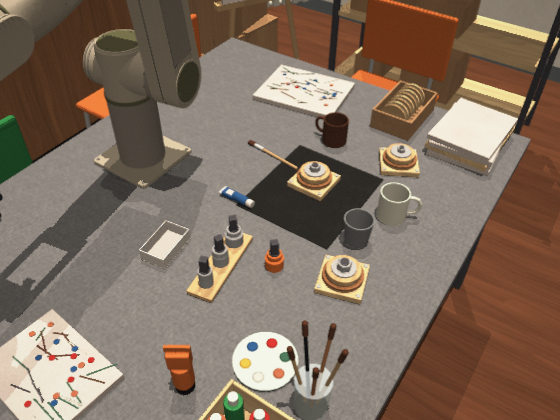

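View pics/top0.png

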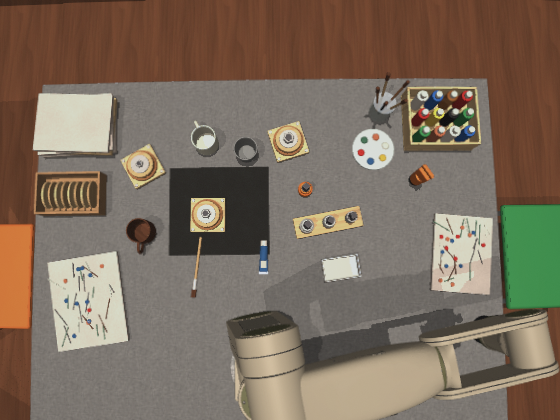

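The scene shows the mat press at scene (315,177) and top (207,214). The tray with three grey sockets is at top (307,226), (329,221) and (351,217). The orange look-alike is at top (305,188), and the spare presses are at (143,165) and (289,141).

```bash
cat > h.py <<'E'
import numpy as np,cv2
def world(d,T=None):
    h,w=d["depth"].shape; v,u=np.mgrid[:h,:w].astype(float)
    p=cv2.undistortPoints(np.stack([u.ravel(),v.ravel()],1)[:,None],d["intrinsics"],d["dist"])[:,0]
    z=d["depth"].ravel(); c=np.c_[p*z[:,None],z,np.ones(h*w)]
    T=d["extrinsics"] if T is None else T
    return (c@T.T)[:,:3].reshape(h,w,3)
def ray(d,px,zp,T=None):
    T=d["extrinsics"] if T is None else T
    p=cv2.undistortPoints(np.array(px,float).reshape(-1,1,2),d["intrinsics"],d["dist"])[:,0]
    r=np.c_[p,np.ones(len(p))]@T[:3,:3].T; o=T[:3,3]
    return o+r*((zp-o[2])/r[:,2])[:,None]
def tool(s):
    from scipy.spatial.transform import Rotation as R
    T=np.eye(4); T[:3,:3]=R.from_euler('xyz',s["tcp_rot"],degrees=True).as_matrix(); T[:3,3]=s["tool_pos"]; return T
E
python3 - <<'E'
from h import *
d=dict(np.load("top0.npz")); W=world(d)
for n,(u,v) in dict(s0=(307,226),s1=(329,221),s2=(351,217),mat=(207,214),pA=(143,165),pB=(289,141)).items():
    w=W[v-14:v+15,u-14:u+15].reshape(-1,3); w=w[w[:,2]>-20]
    f=d["frame"][v-14:v+15,u-14:u+15]
    print(n,'zmax',np.sort(w[:,2])[-6:].round(1))
    for lo,hi in((95,112),(57,85),(45,57)):
        q=w[(w[:,2]>lo)&(w[:,2]<hi)]
        if len(q):print(lo,hi,len(q),q.mean(0).round(1),(q.max(0)-q.min(0)).round(1))
m=(d["frame"].max(2)<40).astype(np.uint8); m[:160]=0;m[260:]=0;m[:,:160]=0;m[:,275:]=0
c=max(cv2.findContours(m,0,2)[0],key=cv2.contourArea); r=cv2.minAreaRect(c); print(r, ray(d,[r[0]],0))
# tray outline
hs=cv2.cvtColor(d["frame"],cv2.COLOR_BGR2HSV); t=cv2.inRange(hs,(12,80,100),(32,255,255)); t[:200]=0;t[245:]=0;t[:,:285]=0;t[:,370:]=0
c=cv2.convexHull(np.vstack(cv2.findContours(t,0,2)[0])); r=cv2.minAreaRect(c); b=ray(d,cv2.boxPoints(r),15);print(r,b.round(1),b.mean(0))
E
```

```text
s0 zmax [1667.5 1667.5 1667.5 1667.5 1667.5 1667.5]
95 112 32 [ 461.3 -136.4  105.2] [19.3 22.5 13.3]
57 85 63 [ 459.2 -134.5   67.2] [33.2 35.7 23.8]
45 57 54 [ 458.6 -135.6   50.4] [46.2 43.4 11.7]
s1 zmax [1667.5 1667.5 1667.5 1667.5 1667.5 1667.5]
95 112 36 [ 474.  -209.5  105.3] [22.3 21.6 14.4]
57 85 70 [ 472.8 -208.1   66.2] [36.3 37.3 22.3]
45 57 15 [ 468.7 -199.5   50.9] [39.6 29.   9.9]
s2 zmax [ 109.6  110.2  113.6  113.9 1667.5 1667.5]
95 112 36 [ 487.4 -283.3  104.6] [19.6 20.9 14.9]
57 85 52 [ 485.2 -279.6   67.5] [33.5 34.3 26.7]
45 57 9 [ 482.4 -273.1   51.7] [19.8 36.2 11.8]
mat zmax [  84.4 1667.5 1667.5 1667.5 1667.5 1667.5]
57 85 131 [504.2 194.3  64.5] [73.  73.  27.3]
45 57 394 [503.3 194.5  51.5] [83.8 87.3 11.9]
pA zmax [  74.    75.1   75.4 1667.5 1667.5 1667.5]
57 85 109 [671.5 417.6  61.8] [74.5 61.5 18.4]
45 57 390 [675.  415.9  51.5] [87.9 82.9 11.9]
pB zmax [  84.1   85.8 1667.5 1667.5 1667.5 1667.5]
57 85 151 [751.  -77.2  67.2] [78.6 70.8 27. ]
45 57 353 [751.4 -81.7  51.4] [84.7 84.7 11.6]
((267.0, 243.0), (0.0, 0.0), 0.0) [[406.56815331  -4.30497704   0.        ]]
((327.5490417480469, 221.82376098632812), (20.69572639465332, 68.27680206298828), 78.9964599609375) [[ 488.1  -89.9   15. ]
 [ 529.2 -317.5   15. ]
 [ 460.2 -328.6   15. ]
 [ 419.6 -101.9   15. ]] [ 474.30021824 -209.47426491   15.        ]
```

Tray yaw is about 10°. I'm going above the tray, then turning 90° so the fingers close across it, for a close look.

Request:
apply_moves(series="0.096 -0.066 -0.024 0 -1;0.096 -0.066 -0.024 0 -1;0.096 -0.066 -0.024 0 -1;0.096 -0.066 -0.024 0 -1;0.096 -0.066 -0.024 0 -1")

```text
time: 0.52
tool_pos: [268.0, -445.9, 267.1]
tcp_rot: [-180.0, 0.0, 14.8]
ft_force: [0.1, -0.2, -0.2]
finger_gap: 85.5
grip_force: 0.0
```

Request:
apply_moves(series="0.096 -0.066 -0.024 0 -1;0.096 -0.066 -0.024 0 -1;0.096 -0.066 -0.024 0 -1;0.096 -0.066 -0.024 0 -1;0.096 -0.066 -0.024 0 -1")

```text
time: 0.93
tool_pos: [381.9, -313.3, 303.3]
tcp_rot: [-180.0, 0.0, 14.8]
ft_force: [0.3, 0.7, 0.3]
finger_gap: 85.2
grip_force: 0.0
```

Request:
apply_moves(series="0.096 -0.066 -0.024 0 -1;0.096 -0.066 -0.024 0 -1;0.096 -0.066 -0.024 0 -1;0.096 -0.066 -0.024 0 -1;0 0 0 -0.06 -1")

```text
time: 1.35
tool_pos: [475.7, -204.3, 333.2]
tcp_rot: [-180.0, -0.2, 21.6]
ft_force: [0.9, -1.4, 0.1]
finger_gap: 85.4
grip_force: 0.0
```

Request:
apply_moves(series="0 0 0 -0.06 -1;0 0 0 -0.06 -1;0 0 0 -0.06 -1;0 0 0 -0.06 -1;0 0 0 -0.06 -1")

```text
time: 1.77
tool_pos: [472.2, -208.6, 331.6]
tcp_rot: [-179.9, 0.0, 56.4]
ft_force: [-0.0, 0.7, 0.1]
finger_gap: 85.5
grip_force: 0.0
```

Request:
apply_moves(series="0 0 0 -0.06 -1;0 0 0 -0.06 -1;0 0 0 -0.06 -1;0 0 0 -0.06 -1;0 0 0 -0.06 -1")

```text
time: 2.18
tool_pos: [472.2, -208.8, 331.6]
tcp_rot: [-180.0, -0.0, 90.8]
ft_force: [0.8, -0.0, 0.6]
finger_gap: 85.3
grip_force: 0.0
```

Request:
apply_moves(series="0 0 0 -0.06 -1;0 0 0 0 -1")

```text
time: 2.35
tool_pos: [472.2, -208.8, 331.6]
tcp_rot: [-180.0, -0.0, 97.7]
ft_force: [-0.2, 0.1, 0.7]
finger_gap: 85.2
grip_force: 0.0
```

```bash
python3 - <<'E'
from bench import *
from h import *
s=sense(); d=snapshot("wrist"); cv2.imwrite("pics/w1.png",d["frame"]); np.savez("w1.npz",T=tool(s),**d)
print(s["time"],s["tool_pos"],s["tcp_rot"],s["joint_pos"],d["tool_from_camera"].round(3).tolist(),d["intrinsics"],d["dist"])
E
```

```text
2.35 [ 472.21688703 -208.75406391  331.56477387] [-1.79957506e+02 -3.42544058e-02  9.76671553e+01] [-2.95412241e+01 -6.62661877e+00  8.90782177e+01  1.59889510e-03
  9.76029592e+01 -3.72081814e+01] [[0.0, -0.951, -0.309, 78.305], [1.0, -0.0, 0.001, -0.395], [-0.001, -0.309, 0.951, -142.085], [0.0, 0.0, 0.0, 1.0]] [[364.62367716   0.         278.23152128]
 [  0.         364.62367716 212.64330707]
 [  0.           0.           1.        ]] [0.02015181 0.         0.         0.         0.        ]
```

View pics/w1.png

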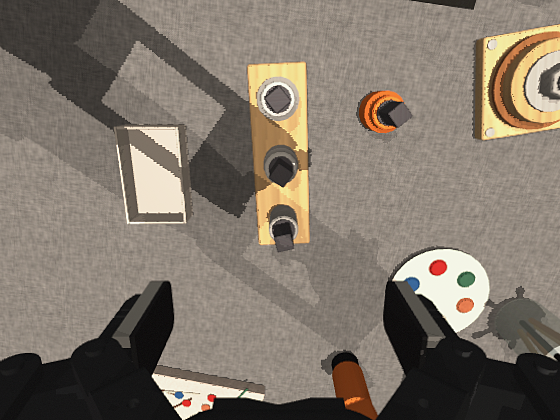

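The wrist view shows the three adapters at (278,97), (281,172) and (284,235), each at its own yaw. The top one is the widest socket. I'm measuring them by depth.

```bash
cat >> h.py <<'E'
def pts(d,s_T,c,r,lo,hi):
    W=world(d,s_T@d["tool_from_camera"]).reshape(-1,3)
    k=(np.hypot(*(W[:,:2]-c).T)<r)&(W[:,2]>lo)&(W[:,2]<hi); return W[k]
E
python3 - <<'E'
from h import *
f=np.load("w1.npz"); d={k:f[k] for k in f.files}
for n,c in dict(s0=(461.3,-136.4),s1=(474,-209.5),s2=(487.4,-283.3)).items():
    a=pts(d,d["T"],c,25,98,113); r=cv2.minAreaRect(a[:,:2].astype(np.float32))
    b=pts(d,d["T"],c,35,58,72); e=cv2.minEnclosingCircle(b[:,:2].astype(np.float32))
    print(n,len(a),np.median(a[:,2]),r,'| body',len(b),np.median(b[:,2]),e, 'x-ext',np.ptp(b[:,0]))
E
```

```text
s0 393 104.41559585312928 ((461.70770263671875, -136.1319122314453), (18.704139709472656, 18.702733993530273), 47.38685607910156) | body 611 64.63202720310534 ((461.73101806640625, -136.2459259033203), 18.76248550415039) x-ext 37.01017225267327
s1 349 104.31654736831649 ((475.0107727050781, -209.526611328125), (18.885326385498047, 19.09175682067871), 63.64024353027344) | body 435 64.63664799246953 ((475.2659606933594, -209.549072265625), 19.05100440979004) x-ext 37.27202291455518
s2 307 104.13511625836219 ((488.17926025390625, -283.050048828125), (18.943824768066406, 19.713512420654297), 22.126575469970703) | body 359 64.87184262366941 ((488.253662109375, -283.2382507324219), 17.996004104614258) x-ext 34.92866328330092
```

Request:
apply_moves(series="0.12 0 0 0 -1;0.12 0 0 0 -1;0.12 0 0 0 -1;0.12 0 0 0 -1;0.12 0 0 0 -1")

```text
time: 2.82
tool_pos: [448.8, -28.9, 331.9]
tcp_rot: [-180.0, -0.0, 97.0]
ft_force: [0.5, -0.0, -0.2]
finger_gap: 85.3
grip_force: 0.0
```

Request:
apply_moves(series="0.1 0.02 0 0 -1;0.1 0.02 0 0 -1;0.1 0.02 0 0 -1;0.1 0.02 0 0 -1;0 0.02 0 0 -1")

```text
time: 3.23
tool_pos: [463.2, 97.0, 332.1]
tcp_rot: [180.0, -0.1, 97.3]
ft_force: [0.6, 0.4, -0.3]
finger_gap: 85.5
grip_force: 0.0
```

Request:
apply_moves(series="0 0 0 0 -1;0 0 0 0 -1")

```text
time: 3.4
tool_pos: [463.8, 92.2, 331.8]
tcp_rot: [-180.0, 0.0, 97.2]
ft_force: [0.2, -0.1, -0.2]
finger_gap: 85.4
grip_force: 0.0
```

```bash
python3 - <<'E'
from bench import *
from h import *
s=sense(); d=snapshot("wrist"); cv2.imwrite("pics/w2.png",d["frame"]); np.savez("w2.npz",T=tool(s),**d)
T=tool(s)@d["tool_from_camera"];print(s["time"],s["tool_pos"])
p=np.linalg.inv(T)@[504,194.5,72,1]; print(cv2.projectPoints(p[:3],np.zeros(3),np.zeros(3),d["intrinsics"],d["dist"])[0])
E
```

```text
3.4 [463.8076848   92.20889646 331.77760775]
[[[329.64606723  75.12554179]]]
```

View pics/w2.png

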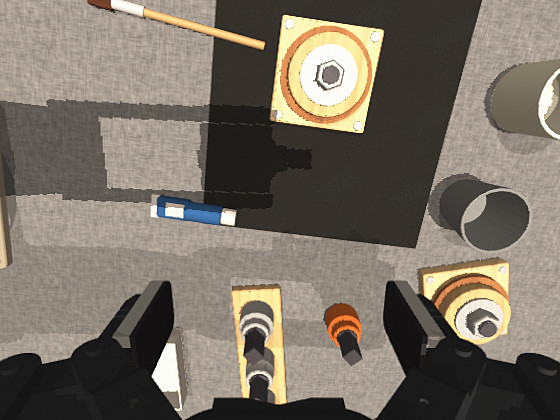

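The mat press nut is visible at (330,75). Now I'm measuring nut width, height and yaw, and the socket body widths.

```bash
python3 - <<'E'
from h import *
f=np.load("w1.npz"); d={k:f[k] for k in f.files}
for n,c in dict(s0=(461.7,-136.1),s1=(475,-209.5),s2=(488.2,-283.1)).items():
    b=pts(d,d["T"],c,30,22,60); rr=np.sort(np.hypot(*(b[:,:2]-c).T)); print(n,len(b),np.percentile(rr,[50,75,90,97]).round(1))
f=np.load("w2.npz"); d={k:f[k] for k in f.files}
W=world(d,d["T"]@d["tool_from_camera"])
w=W[45:105,300:360]; print('zs',[np.percentile(w[...,2][(np.abs(w[...,2]-54)<6)],50)])
c=(504,194.5)
for lo,hi in((59,85),(61,85),(63,85),(70.5,85)):
    q=pts(d,d["T"],c,30,lo,hi); 
    if len(q)>3: print(lo,len(q),cv2.minEnclosingCircle(q[:,:2].astype(np.float32)),cv2.contourArea(cv2.convexHull(q[:,:2].astype(np.float32))),q[:,:2].mean(0))
q=pts(d,d["T"],c,30,57,90); print(np.histogram(q[:,2],bins=np.arange(57,82,1.5)))
b=pts(d,d["T"],c,60,50,57); print('washer/disc',cv2.minEnclosingCircle(b[:,:2].astype(np.float32)),np.median(b[:,2]))
im=cv2.resize(d["frame"][45:105,300:360],None,fx=8,fy=8,interpolation=cv2.INTER_NEAREST)
f=np.load("w1.npz"); im2=cv2.resize(f["frame"][70:260,220:340],None,fx=2.5,fy=2.5)
im2=cv2.copyMakeBorder(im2,0,5,0,0,0); im=cv2.copyMakeBorder(im,0,0,0,0,0)
cv2.imwrite("pics/c2.png",np.hstack([im,im2[:480]]))
E
```

```text
s0 472 [21.6 22.6 23.2 23.5]
s1 224 [20.  20.4 20.6 20.7]
s2 246 [17.4 17.6 17.7 17.8]
zs [np.float64(53.20091354474937)]
59 626 ((504.9664611816406, 195.00970458984375), 15.121772766113281) 610.7460624859668 [504.20720833 194.85671046]
61 621 ((504.9664611816406, 195.00970458984375), 15.121772766113281) 610.1912106729578 [504.30020519 194.8882418 ]
63 618 ((504.9664611816406, 195.00970458984375), 15.121772766113281) 610.1825290964916 [504.36134225 194.87568674]
70.5 261 ((506.2787170410156, 195.85641479492188), 10.396722793579102) 272.9291240279563 [504.90478873 195.1439626 ]
(array([  8,   3,   2,   3,   8,  19,  89, 169,  72,  16, 103, 129,  12,
         1,   0,   0]), array([57. , 58.5, 60. , 61.5, 63. , 64.5, 66. , 67.5, 69. , 70.5, 72. ,
       73.5, 75. , 76.5, 78. , 79.5, 81. ]))
washer/disc ((504.807861328125, 195.2665557861328), 42.960323333740234) 53.23994672598701
```

View pics/c2.png

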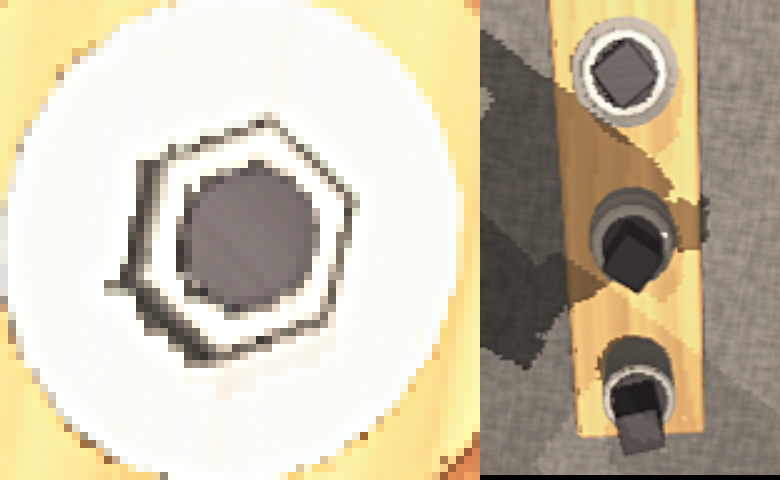

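The depth agrees on everything that matters. The nut's top face is about 15 mm above the washer and its area is about 27 mm across flats, so it is press_a. The socket radii are 24, 21 and 18 mm, so socket_middle is the one in the middle. I'm moving back over it while working out the nut yaw.

```bash
python3 - <<'E'
from h import *
f=np.load("w2.npz"); d={k:f[k] for k in f.files}
q=pts(d,d["T"],(505,195),25,66.5,71)[:,:2]
res=[]
for a in np.arange(0,60,1.):
    n=np.deg2rad(a+np.array([0,60,120])); p=q@np.c_[np.cos(n),np.sin(n)].T; wd=np.ptp(p,0); res.append((wd.mean(),a,wd.round(1)))
res.sort(key=lambda r:r[0]); print(res[:4])
# centre from the 3 flat-pair midlines
a=res[0][1]; n=np.deg2rad(a+np.array([0,60,120])); N=np.c_[np.cos(n),np.sin(n)]; p=q@N.T
print(np.linalg.lstsq(N,(p.max(0)+p.min(0))/2,rcond=None)[0])
E
```

```text
[(np.float64(26.435356334358136), np.float64(56.0), array([26.4, 26.3, 26.5])), (np.float64(26.505051813048187), np.float64(57.0), array([26.5, 26.4, 26.6])), (np.float64(26.519036656979566), np.float64(55.0), array([26.6, 26.3, 26.7])), (np.float64(26.58205761076913), np.float64(58.0), array([26.7, 26.4, 26.7]))]
[504.79212766 195.01577109]
```

Request:
apply_moves(series="-0.1 -0.009 0 0 -0.2;-0.1 -0.009 0 0 -0.2;-0.1 -0.009 0 0 -0.2;-0.1 -0.009 0 0 -0.2;-0.1 -0.009 0 0 -0.2")

```text
time: 3.87
tool_pos: [469.0, -60.7, 332.2]
tcp_rot: [180.0, 0.0, 97.1]
ft_force: [-0.0, -0.6, -0.1]
finger_gap: 51.1
grip_force: 0.0
```

Request:
apply_moves(series="-0.1 -0.009 0 0 -0.2;-0.1 -0.009 0 0 -0.2;-0.1 -0.009 0 0 -0.2;-0.1 -0.009 0 0 -0.2;-0.1 -0.009 0 0 -0.2")

```text
time: 4.28
tool_pos: [474.2, -211.5, 332.2]
tcp_rot: [-180.0, 0.0, 97.1]
ft_force: [0.3, -0.6, -0.5]
finger_gap: 51.0
grip_force: 0.0
```

Request:
apply_moves(series="0 0 0 -0.055 -0.2;0 0 0 -0.055 -0.2;0 0 0 -0.055 -0.2;0 0 0 -0.055 -0.2;0 0 0 -0.055 -0.2")

```text
time: 4.7
tool_pos: [474.4, -210.1, 332.0]
tcp_rot: [-180.0, -0.0, 128.9]
ft_force: [-0.1, 0.0, -0.2]
finger_gap: 51.1
grip_force: 0.0
```

Request:
apply_moves(series="0 0 0 -0.055 -0.2;0 0 0 -0.055 -0.2;0 0 0 -0.055 -0.2;0 0 0 -0.055 -0.2;0 0 0 0 -0.2")

```text
time: 5.12
tool_pos: [474.5, -209.8, 332.1]
tcp_rot: [-180.0, -0.0, 154.2]
ft_force: [0.7, -0.3, 0.6]
finger_gap: 50.8
grip_force: 0.0
```

Request:
apply_moves(series="0 0 0.12 0 -0.2;0 0 0.12 0 -0.2;0 0 0.12 0 -0.2;0 0 0.12 0 -0.2;0 0 0 0 -0.2")

```text
time: 5.53
tool_pos: [470.5, -206.9, 179.7]
tcp_rot: [180.0, -0.7, 153.7]
ft_force: [-1.6, 0.9, -1.7]
finger_gap: 51.2
grip_force: 0.0
```

```bash
python3 - <<'E'
from bench import *
from h import *
s=sense(); d=snapshot("wrist"); np.savez("w3.npz",T=tool(s),**d); print(s["time"],s["tool_pos"],s["tcp_rot"],s["finger_gap"])
for c in((475,-209.5),(461.7,-136.1)):
    a=pts(d,tool(s),c,25,98,113)
    if len(a)>20: print(len(a),cv2.minAreaRect(a[:,:2].astype(np.float32)),np.median(a[:,2]))
E
```

```text
5.5333 [ 470.45250817 -206.93826216  179.74792974] [179.96959713  -0.73778215 153.71301538] 51.177028132829946
892 ((474.1730041503906, -209.5027313232422), (18.798368453979492, 18.887170791625977), 63.436038970947266) 104.30974933742674
1042 ((461.0165100097656, -136.30442810058594), (18.977142333984375, 18.96392059326172), 47.33768844604492) 104.39841819659145
```

Request:
apply_moves(series="0 0 0 0 -0.2;0 0 0 0 -0.2;0 0 0.1 0 -0.2;0 0 0.1 0 -0.2;0 0 0 0 -0.2")

```text
time: 6.0
tool_pos: [473.9, -207.8, 125.5]
tcp_rot: [180.0, -0.2, 154.0]
ft_force: [-0.5, 0.2, -1.6]
finger_gap: 51.3
grip_force: 0.0
```

Request:
apply_moves(series="0 0 0 0 -0.2;0 0 0 0 -0.2")

```text
time: 6.17
tool_pos: [476.9, -209.4, 131.2]
tcp_rot: [-180.0, 0.2, 154.0]
ft_force: [0.0, 0.1, 0.9]
finger_gap: 51.1
grip_force: 0.0
```

```bash
python3 - <<'E'
from bench import *
from h import *
s=sense(); d=snapshot("wrist"); print(s["time"],s["tool_pos"],s["tcp_rot"],s["finger_gap"])
for c in((475,-209.5),):
    a=pts(d,tool(s),c,25,98,113)
    if len(a)>20: print(len(a),cv2.minAreaRect(a[:,:2].astype(np.float32)),np.median(a[:,2]))
E
```

```text
6.1667 [ 476.86726041 -209.35246608  131.17787466] [-179.98683025    0.2051863   154.03241151] 51.09902828700271
1404 ((474.3193054199219, -209.66026306152344), (18.93012237548828, 19.89338493347168), 63.381561279296875) 104.38837776391924
```

Request:
apply_moves(series="0 0 0.05 0 -0.2;0 0 0.05 0 -0.2;0 0 0.05 0 -0.2;0 0 0.04 0 -0.2;0 0 0 0 -0.2", squeeze=80)

```text
time: 6.63
tool_pos: [474.9, -208.2, 70.2]
tcp_rot: [180.0, -0.1, 154.0]
ft_force: [-0.7, 0.8, -0.5]
finger_gap: 51.1
grip_force: 0.0
```

Request:
apply_moves(series="0 0 0 0 -0.2;0 0 0 0 1;0 0 0 0 1;0 0 0 0 1;0 0 0 0 1")

```text
time: 7.05
tool_pos: [476.3, -209.0, 72.5]
tcp_rot: [-180.0, 0.1, 154.1]
ft_force: [-0.1, 0.2, 6.7]
finger_gap: 18.2
grip_force: 78.3
```

Request:
apply_moves(series="0 0 0 0 1;0 0 0 0 1")

```text
time: 7.22
tool_pos: [476.3, -209.0, 72.5]
tcp_rot: [-180.0, 0.1, 154.1]
ft_force: [-0.7, 0.0, 6.1]
finger_gap: 17.8
grip_force: 78.3
```

Request:
apply_moves(series="0 0 -0.03 0 1;0 0 -0.07 0 1;0 0 -0.1 0 1;0 0 -0.1 0 1;0 0 -0.1 0 1")

```text
time: 7.63
tool_pos: [474.7, -208.1, 192.3]
tcp_rot: [180.0, -0.1, 154.1]
ft_force: [0.7, 0.5, -3.0]
finger_gap: 18.2
grip_force: 78.3
```

Request:
apply_moves(series="0 0 0 0 1;0 0 0 0 1;0 0 0 0 1")

```text
time: 7.88
tool_pos: [474.9, -208.2, 190.4]
tcp_rot: [180.0, -0.1, 154.1]
ft_force: [-0.7, -0.3, -3.5]
finger_gap: 17.7
grip_force: 78.4
```

```bash
python3 - <<'E'
from bench import *
from h import *
s=sense(); d=snapshot("wrist"); cv2.imwrite("pics/w4.png",d["frame"]); print(s["time"],s["tool_pos"],s["tcp_rot"],s["finger_gap"],s["ft_force"],s["joint_pos"])
E
```

```text
7.8833 [ 474.86221441 -208.22860747  190.38444916] [ 1.79999470e+02 -6.22950696e-02  1.54055407e+02] 17.679854865894338 [-0.67230886 -0.30924742 -3.49444572] [-2.93422391e+01 -3.84787136e+00  1.01123038e+02 -3.18781919e-03
  8.27870501e+01 -9.33972434e+01]
```

View pics/w4.png

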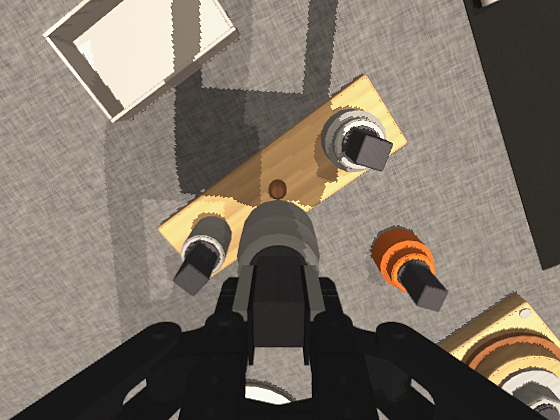

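The socket is held upright, with its body at (278,235). I'm measuring its axis in the tool frame while moving over the press.

```bash
python3 - <<'E'
from bench import *
from h import *
from scipy.optimize import least_squares
d=snapshot("wrist"); P=world(d,d["tool_from_camera"]).reshape(-1,3)
k=(np.abs(P[:,1])<30)&(np.abs(P[:,0])<40)
Q=P[k]
a=Q[(Q[:,2]>-38)&(Q[:,2]<-28)&(np.abs(Q[:,1])<8.5)]; print('adtop',len(a),a.min(0),a.max(0),np.median(a,0))
b=Q[(Q[:,2]>14)&(Q[:,2]<60)]; print('body',len(b),b.min(0),b.max(0),np.percentile(b[:,2],[50,98]))
f=least_squares(lambda p:np.hypot(b[:,0]-p[0],b[:,1]-p[1])-p[2],[0,0,21],loss='soft_l1');print(f.x)
f=least_squares(lambda p:np.hypot(b[:,0]-p[0]-p[2]*b[:,2],b[:,1]-p[1]-p[3]*b[:,2])-21,[0,0,0,0],loss='soft_l1');print(f.x)
import json
# moves to press: nut (504.8,195.0)
s=sense(); T=tool(s); dl=T[:3,:3].T@(np.array([504.8,195.0,s["tool_pos"][2]])-s["tool_pos"]); print(dl, dl/300)
E
```

```text
adtop 2569 [-11.48824792  -8.49829449 -37.91257353] [ 11.83086592   8.48742422 -28.02299899] [  2.85172547   0.36690054 -31.87837334]
body 2218 [ -2.042017   -21.72252013  14.00614206] [22.65658625 19.66649843 57.84181991] [27.16788733 55.68907401]
[ 1.58275528 -1.00049801 19.93259602]
[-1.79485989 -0.88854281  0.06248522 -0.00306776]
[148.69411056 375.61344467   0.62864304] [0.49564704 1.25204482 0.00209548]
```

Request:
apply_moves(series="0.022 0.104 0 0 1;0.022 0.104 0 0 1;0.022 0.104 0 0 1;0.022 0.104 0 0 1;0.022 0.104 0 0 1")

```text
time: 8.4
tool_pos: [512.9, -52.2, 189.1]
tcp_rot: [-180.0, -0.2, 154.0]
ft_force: [0.2, -0.7, -2.1]
finger_gap: 17.8
grip_force: 78.9
```

Request:
apply_moves(series="0.022 0.104 0 0 1;0.022 0.104 0 0 1;0.022 0.104 0 0 1;0.022 0.104 0 0 1;0.022 0.104 0 0 1")

```text
time: 8.82
tool_pos: [551.5, 102.5, 189.0]
tcp_rot: [-179.9, -0.2, 154.1]
ft_force: [1.1, -0.3, -1.7]
finger_gap: 18.2
grip_force: 78.9
```

Request:
apply_moves(series="0.022 0.104 0 0 1;0.022 0.104 0 0 1;0 0 0 0.035 1;0 0 0 0.035 1;0 0 0 0 1")

```text
time: 9.23
tool_pos: [566.7, 163.4, 188.7]
tcp_rot: [-179.8, -0.2, 145.9]
ft_force: [0.4, -1.1, -3.5]
finger_gap: 18.0
grip_force: 79.3
```

Request:
apply_moves(series="0 0 0 0 1;0 0 0 0 1;0 0 0 0 1")

```text
time: 9.48
tool_pos: [567.7, 162.4, 190.5]
tcp_rot: [-180.0, -0.0, 146.1]
ft_force: [0.6, -0.5, -2.7]
finger_gap: 18.0
grip_force: 79.3
```

```bash
cat > nut.py <<'E'
from bench import *
from h import *
s=sense(); d=snapshot("wrist"); T=tool(s); print(s["time"],s["tool_pos"],s["tcp_rot"])
cv2.imwrite("pics/n%d.png"%(s["time"]*10),d["frame"])
q3=pts(d,T,(504.8,195),22,66,71.5); q=q3[:,:2]
st=pts(d,T,(504.8,195),14,72.3,80); print('stud',len(st),st.mean(0) if len(st) else 0, 'nut z',np.median(q3[:,2]))
res=[]
for a in np.arange(30,90,1.):
    n=np.deg2rad(a+np.array([0,60,120])); p=q@np.c_[np.cos(n),np.sin(n)].T; wd=np.ptp(p,0); res.append((wd.mean(),a,wd.round(1)))
res.sort(key=lambda r:r[0]); print(res[:4])
a=res[0][1]; n=np.deg2rad(a+np.array([0,60,120])); N=np.c_[np.cos(n),np.sin(n)]; p=q@N.T
c=np.linalg.lstsq(N,(p.max(0)+p.min(0))/2,rcond=None)[0]
print('centre',c,'in tool',T[:3,:3].T@(np.r_[c,69]-s["tool_pos"]))
E
python3 nut.py
```

```text
9.4833 [567.67578679 162.35347555 190.54971084] [-1.79965494e+02 -3.82245566e-02  1.46086720e+02]
stud 520 [504.84977647 195.67989346  73.54523731] nut z 68.1621045744524
[(np.float64(26.768746598408587), np.float64(57.0), array([26.9, 26.7, 26.7])), (np.float64(26.769566648822376), np.float64(56.0), array([26.7, 26.8, 26.7])), (np.float64(26.817132315090163), np.float64(55.0), array([26.7, 27. , 26.8])), (np.float64(26.86125203086876), np.float64(58.0), array([27.1, 26.8, 26.7]))]
centre [504.91717335 195.58911514] in tool [ 70.54460752  -7.36045834 121.60125619]
```

Request:
apply_moves(series="0.077 -0.007 0 0 1;0.077 -0.007 0 0 1;0.077 -0.007 0 0 1;0 0 0.06 0 1;0 0 0.06 0 1")

```text
time: 9.95
tool_pos: [507.3, 197.1, 156.6]
tcp_rot: [179.8, 0.1, 146.1]
ft_force: [-0.4, 0.3, -2.4]
finger_gap: 17.7
grip_force: 79.4
```

Request:
apply_moves(series="0 0 0.06 0 1;0 0 0 0 1;0 0 0 0 1;0 0 0 0 1;0 0 0 0 1")

```text
time: 10.37
tool_pos: [508.1, 196.5, 138.8]
tcp_rot: [179.9, 0.1, 146.0]
ft_force: [-0.5, -0.1, -2.8]
finger_gap: 18.0
grip_force: 79.2
```

Request:
apply_moves(series="0 0 0.01 0 1;0 0 0.01 0 1;0 0 0.01 0 1;0 0 0 0 1;0 0 0 0 1")

```text
time: 10.78
tool_pos: [506.7, 196.2, 127.7]
tcp_rot: [-180.0, -0.0, 146.0]
ft_force: [-0.7, -0.9, -2.5]
finger_gap: 18.1
grip_force: 79.3
```

Request:
apply_moves(series="0 0 0.008 0 1;0 0 0.008 0 1;0 0 0 0 1;0 0 0 0 1")

```text
time: 11.12
tool_pos: [507.3, 196.3, 124.4]
tcp_rot: [180.0, 0.0, 146.0]
ft_force: [-3.2, -1.0, 6.1]
finger_gap: 18.3
grip_force: 80.7
```

Request:
apply_moves(series="0 0 0.008 0 1;0 0 0 0 1;0 0 0 0 1")

```text
time: 11.37
tool_pos: [507.9, 196.4, 123.9]
tcp_rot: [179.9, 0.1, 146.0]
ft_force: [-8.6, -3.0, 17.6]
finger_gap: 17.7
grip_force: 82.6
```

Request:
apply_moves(series="0.004 -0.0053 0 0 1;0 0 0 0 1;0 0 0 0 1;0 0 0 0 1")

```text
time: 11.7
tool_pos: [506.8, 196.0, 123.8]
tcp_rot: [179.8, 0.2, 146.0]
ft_force: [-2.5, -1.6, 13.8]
finger_gap: 17.9
grip_force: 81.7
```

Request:
apply_moves(series="0 0 0.006 0 1;0 0 0 0 1;0 0 0 0 1")

```text
time: 11.95
tool_pos: [507.2, 196.1, 123.4]
tcp_rot: [179.8, 0.2, 146.0]
ft_force: [-5.9, -2.5, 22.8]
finger_gap: 18.1
grip_force: 83.1
```

Request:
apply_moves(series="0.004 -0.004 0 0 1;0 0 0 0 1;0 0 0 0 1")

```text
time: 12.2
tool_pos: [506.5, 196.0, 123.5]
tcp_rot: [179.7, 0.3, 146.0]
ft_force: [-1.5, -2.0, 19.0]
finger_gap: 17.8
grip_force: 82.3
```

Request:
apply_moves(series="0.003 -0.003 0 0 1;0 0 0 0 1;0 0 0 0 1")

```text
time: 12.45
tool_pos: [505.9, 195.9, 123.6]
tcp_rot: [179.6, 0.4, 146.0]
ft_force: [1.1, -0.6, 15.6]
finger_gap: 17.7
grip_force: 82.1
```

With the socket centred, the sideways force is near zero and it still rests on the chamfer, so the hex is 30° off (the adapter's x/y ambiguity). I'm lifting, turning 30° and trying again.

Request:
apply_moves(series="0 0 -0.03 0 1;0 0 0 0.052 1;0 0 0 0.052 1;0 0 0 0.052 1;0 0 0 0.052 1")

```text
time: 12.87
tool_pos: [501.8, 195.1, 127.9]
tcp_rot: [-180.0, -0.0, 121.9]
ft_force: [-0.0, -0.6, -2.7]
finger_gap: 17.8
grip_force: 79.4
```

Request:
apply_moves(series="0 0 0 0.052 1;0 0 0 0 1;0 0 0 0 1;0 0 0 0 1")

```text
time: 13.2
tool_pos: [502.0, 195.1, 127.9]
tcp_rot: [-180.0, -0.0, 116.4]
ft_force: [-0.0, -0.0, -2.3]
finger_gap: 17.6
grip_force: 79.4
```

Request:
apply_moves(series="0 0 0.012 0 1;0 0 0.012 0 1;0 0 0.008 0 1;0 0 0 0 1;0 0 0 0 1")

```text
time: 13.62
tool_pos: [504.1, 195.3, 119.3]
tcp_rot: [179.8, 0.1, 116.3]
ft_force: [6.9, -0.2, -1.9]
finger_gap: 17.9
grip_force: 79.5
```

It dropped below the previous stop, so this is the right phase. I'm relieving the +x force and pushing down.

Request:
apply_moves(series="-0.003 0.006 0 0 1;0 0 0.012 0 1;0 0 0.008 0 1;0 0 0 0 1;0 0 0 0 1")

```text
time: 14.03
tool_pos: [504.5, 195.0, 111.9]
tcp_rot: [180.0, 0.0, 116.3]
ft_force: [5.7, 0.3, -5.7]
finger_gap: 17.6
grip_force: 79.2
```

Request:
apply_moves(series="0 0 0.008 0 1;0 0 0.004 0 1;0 0 0 0 1;0 0 0 0 1")

```text
time: 14.37
tool_pos: [504.9, 195.1, 111.5]
tcp_rot: [179.9, 0.0, 116.3]
ft_force: [-5.1, -4.0, 18.6]
finger_gap: 18.0
grip_force: 82.6
```

Fully seated: TCP z is 111.5 as predicted, with an 18 N reaction. After a short hold I'm turning about 63° clockwise.

Request:
apply_moves(series="0 0 0 0 1;0 0 0 0 1;0 0 0 0.04 1;0 0 0 0.05 1;0 0 0 0.05 1")

```text
time: 14.78
tool_pos: [505.3, 195.1, 111.5]
tcp_rot: [179.8, 0.0, 100.0]
ft_force: [-3.3, -4.0, 18.4]
finger_gap: 17.9
grip_force: 82.2
```

Request:
apply_moves(series="0 0 0 0.05 1;0 0 0 0.05 1;0 0 0 0.05 1;0 0 0 0.05 1;0 0 0 0.05 1")

```text
time: 15.2
tool_pos: [504.7, 195.0, 111.4]
tcp_rot: [179.9, -0.0, 71.3]
ft_force: [-6.6, -5.2, 19.8]
finger_gap: 17.9
grip_force: 82.5
```

Request:
apply_moves(series="0 0 0 0.05 1;0 0 0 0.05 1;0 0 0 0.05 1;0 0 0 0 1;0 0 0 0 1")

```text
time: 15.62
tool_pos: [504.4, 195.2, 111.5]
tcp_rot: [180.0, -0.0, 54.3]
ft_force: [-8.4, -3.2, 20.6]
finger_gap: 17.6
grip_force: 82.8
```

```bash
python3 - <<'E'
from bench import *
from h import *
s=sense(); d=snapshot("wrist"); e=snapshot("scene")
print({k:np.round(s[k],2) for k in s})
f=np.hstack([d["frame"][::1,:400],e["frame"][100:310,180:440].repeat(2,0).repeat(2,1)[:420,:400]]); cv2.imwrite("pics/end.png",f)
E
```

```text
{'time': np.float64(15.62), 'joint_pos': array([ 1.5730e+01,  3.5100e+00,  1.0232e+02, -1.0000e-02,  7.4130e+01,
        5.1390e+01]), 'qd': array([ 0.02, -0.07,  0.08,  0.1 ,  0.02, -1.05]), 'joint_efforts': array([  0.26, -40.97, -41.37,   0.4 ,  -3.25,   0.29]), 'tool_pos': array([504.42, 195.22, 111.49]), 'tcp_rot': array([ 1.7997e+02, -3.0000e-02,  5.4350e+01]), 'ft_force': array([-8.44, -3.22, 20.59]), 'wrist_torque': array([-0.72,  1.47, -0.16]), 'grip_force': np.float64(82.83), 'finger_gap': np.float64(17.63)}
```

View pics/end.png

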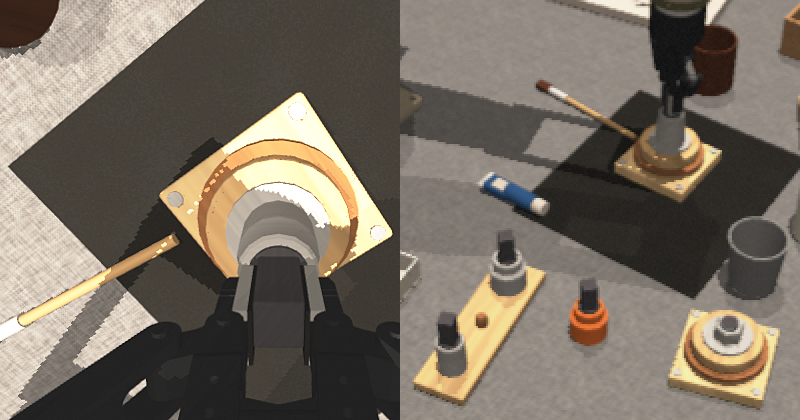

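The picture shows the socket seated on the mat press at (280,220), and the other two sockets upright on their pegs. The drag reads about 0.16 N m after a 62° turn, so I'm handing in.

```bash
python3 -c "
from bench import *
print(hand_in())"
```

```text
the job is handed in; nothing more can be done
None
```

I handed the job in with socket_middle still gripped by its adapter and fully seated on the mat press's nut (press_a, 27 mm), after turning the socket about 62° clockwise; the nut's own angle isn't measured, and I picked the size by measurement, so socket_small and socket_large never left their pegs.

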